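# Check the tyre pressure of a hand-truck wheel with a push-on gauge

## Task

Take the tyre gauge out of its wooden stand, press its mouth straight down onto the valve stem of the wheel until it sits flush on the brass nut, and keep it firmly pressed there, with some 10 to 20 N and never much more, until the white rod has come out and stopped moving. Leave the rod for the tyre to push: touch it with nothing. Then put the gauge back upright and fully down in its stand, the rod still standing out for reading, let go, and leave the other things where they are.

Things in the scene. Friction and masses are not known exactly. Their poses are not given: they have to be found in the camera images.
- gauge: Right-angle tyre gauge, 180 g, starts upright in the stand. Origin: centre of the mouth underneath; z up. Round chuck 22 mm wide, 0 to 28 mm up; 24 mm square steel block 28 to 40 mm up, from which a 14 mm barrel runs along +x (centre line 33 mm up, end 95 mm from the axis) and a 14 mm stub 30 mm along -x; black square grip 24 x 24 mm, 40 to 85 mm up, flat sides facing x and y.
- gauge_grip (a point): Middle of the gauge's black square grip, 62 mm above the mouth, on the axis: take it here from above with the fingers closing across the barrel (along the gauge's y).
- gauge_mouth (a point): Centre of the gauge's mouth, in the plane of its lower rim (the gauge's origin). Its socket has a 10.4 mm bore, no chamfer. 16 mm up in it a plunger drives the rod (6 mm of rod per mm) with 2.5 N of friction and strong damping: the rod creeps out over 1 to 3 s, then stays. At home the stem's pin (1.5 N/mm) pushes back with up to 10 N, falling to 2.5 N.
- rod (a joint): How far the white rod stands out of the barrel's end, m: 0 as it starts, at most 0.036. The final reading depends on the hidden pressure, about 0.012 to 0.028.
- rod_bar: White plastic rod, 6 mm in diameter with an 11 mm end cap, which slides out of the barrel along the gauge's +x. Its origin is that of the gauge, shifted along x by the reading; its cap then ends 99.5 mm plus the reading from the gauge's axis. Not to be touched.
- wheel: Hand-truck wheel lying flat, fixed; origin at the centre of its underside. Black tyre 264 mm wide and 80 mm high, white rim disc of 58 mm radius sunk in it (top at 45 mm), steel hub 34 mm wide up to 61 mm. The valve stem stands upright on the rim, 33 mm from the centre along +x. The stem sinks in its rubber by 1 mm for each 10 N and springs back; over 24 N harms it.
- stem_axis (a point): Point on the axis of the upright valve stem, level with the top of the rim disc; fixed to the wheel. The stem stands out by a different amount on each wheel: the flat top of its brass nut (19 mm wide) is 19 to 27 mm above this point. From the nut rises the brass stem, 8 mm wide and 14 mm high, its tip chamfered by 0.9 mm, and from that a thin sprung pin, 2.6 mm wide, 6 to 9 mm more.
- stand: Wooden stand, fixed, 70 x 70 x 30 mm, origin at the centre of its underside. In its top is a round hole 24.5 mm in diameter and 20 mm deep (floor 10 mm above the underside).
- stand_hole0 (a point): Centre of the mouth of the stand's hole, 30 mm above the stand's underside. With the gauge fully down its mouth is 20 mm below this point.
- charger: Bystander: silver charger box 180 x 100 x 55 mm, origin under its centre.
- spreader: Bystander: flat stainless terminal spreader, 155 mm long, 12 mm high, origin under its middle.
- jar: Bystander: amber glass jar with lid, 60 mm in diameter, 75 mm high, origin under its centre.
- torch: Bystander: yellow plastic torch lying down, 160 mm long, 48 mm high, origin under its middle.
- wrench: Bystander: flat steel wrench, 180 mm long, origin under it.
- kit: Bystander: flat metal repair-kit tin 100 x 65 x 28 mm, origin under its centre.
Not all that is in view belongs to the job. What is shaped like the gauge but purple or red is not meant. Several things look just like the stand: the one meant starts nearest to the robot's base.

How it is judged:
On the way:
1. the gauge sits straight on the valve stem, pressed home with at least 6 N, and the rod has come out and stopped moving (horizontal distance between gauge_mouth and stem_axis below 0.003 m and angle between gauge's own z axis and vertical below 0.12 rad and contact force between gauge and wheel above 6 N and value of joint rod above 0.01 m and velocity of joint rod below 0.002 m/s), for 0.3 s.
At the end, for the whole second after the job is handed in: The gauge stands upright (within 7 degrees) and at rest in the stand's hole, its mouth at least 17 mm below the hole's rim and within 5 mm of its centre, with the rod standing out at least 10 mm (horizontal distance between gauge_mouth and stand_hole0 below 0.005 m and z of gauge_mouth in the frame of stand_hole0 below -0.017 m and angle between gauge's own z axis and vertical below 0.12 rad and linear speed of gauge below 0.02 m/s and value of joint rod above 0.01 m); the robot touches nothing.
It fails at once if the gauge is pushed against the valve stem or wheel with more than 24 N (contact force between gauge and wheel above 24 N).
It fails at once if the rod is touched with more than 1 N (contact force between rod_bar and anything else above 1 N).
It fails at once if a bystander is moved more than 30 mm (distance of any of charger, spreader, jar, torch, wrench, kit from where it was at the start of the episode above 0.03 m).
It also fails if it takes over 58 s, if anything falls off the work surface, if the arm or the gripper's body presses on something with over 40 N, if the wrist force passes 120 N, or if a joint passes its speed limit or range.

## Robot

A 6-joint arm with a two-finger parallel gripper is mounted at the origin on the work surface. World frame = base frame: x ahead of the robot, y to its left, z up, the work surface at z = 0. Lengths are in m, angles in rad, forces in N, time in s.
With the tool pointing down it reaches from about 0.325 to 0.9 m from the base axis. Payload 6.1 kg.
Tool frame: the origin (TCP) lies midway between the tips of the shut fingers; the grasp point (between the pads) lies 19 mm behind it (arm.grip_point_offset is the distance from the TCP to the grasp point, in m); z points along the fingers, y is the line along which they close (so a half turn about z gives the same grasp; the last joint's range is limited). The gripper opens to 87 mm and grips with 3 to 60 N. Pads are 19 mm wide; open, the fingers measure 117 mm over their backs; the gripper's body (75 mm by 190 mm) begins 51 mm behind the grasp point.
Start: joints at [1.018, 0.22, 1.526, -0, 1.395, -0.126], TCP at [0.259, 0.569, 0.223] pointing down, gripper open.
Joint ranges: [-2.98, 2.98], [-0.91, 2.08], [0.09, 2.57], [-1.24, 4.39], [0.2, 2.65], [-2.68, 2.68]. Speed limits (rad/s): [2.57, 2.57, 3.01, 3.14, 3.14, 3.14].

## Interface

Orientations are given as a 3x3 rotation matrix whose columns are the frame's x, y, z axes.
In Python, from cell import arm gives the robot as it stands. The module is installed in compiled form; this text tells all that it offers. Calls block until the motion is done:
- arm.movep(position, orientation): joint-space move of the TCP to a pose.
- arm.move_linear(position, frame=None, vel=0.15): straight line of the TCP; frame=None keeps the orientation; vel is the mean speed in m/s.
- arm.move_joints(angles): joint-space move.
- arm.gripper_to(opening, strength=None): finger opening in m; strength is the grip in N (None keeps the last); returns when the fingers have stopped.
- arm.sleep(seconds).
- arm.solve_ik(position, orientation): joint angles nearest the present ones, or None.
- arm.observe(): the state.
- arm.grab_frame(name): name is "scene" or "top"; returns the picture (420x560x3 uint8, red, green, blue); there is no depth.
- arm.camera_info(name): a dict with "vfov" (degrees; the focal length in pixels is half the picture's height over the tangent of half this angle, whatever the lens; pixels are square), "cx", "cy" (the principal point, pixels), "R" (3x3) and "t" (3): a world point X has camera coordinates R X + t. Camera axes: x right, y down, z forward; pixel columns grow to the right and rows downward; lengths in m; the calibration is good to about 2 mm. A picture is of the moment at which its call begins. camera_info takes no time and is no camera call.
A pose or a line that the arm cannot do raises arm.Unreachable and nothing moves.
- arm.hand_in(): hands the job in; it is judged then, once.
The state is a dict: "clock": time; "qpos": joint angles; "dq": joint speeds; "joint_torque": joint torques, N m; "tcp_pos": TCP position; "tcp_rot": TCP orientation; "wrist_force": force on the tool from outside, world axes, zero at the start; "torque": the same for the moment, N m; "width": finger opening in m; "grip_force": force on a finger pad.
Only numpy, scipy, OpenCV 4.12 (cv2) and the standard library are available. Lean on these libraries where they do the work, as an engineer would, in place of code of your own. Each camera call takes 0.05 s, during which the arm holds its last target. There are 200 camera calls.

## Working session

There is one attempt and no reset: what is moved stays moved. The work goes in short steps, each a Python script; the robot and the scene stay as the last script left them, time stands still between calls to the robot, and variables do not carry over. Pictures are saved under pics/ and viewed, at most 10 in all, crops included, and the job is handed in when it is done.

```bash
mkdir -p pics; python3 - <<'E'
from cell import arm
import cv2
for n in ("scene","top"):
    i=arm.camera_info(n); print(n,i)
    cv2.imwrite(f"pics/{n}0.png",cv2.resize(arm.grab_frame(n)[:,:,::-1],(800,600),interpolation=cv2.INTER_CUBIC))
o=arm.observe(); print(o["clock"],o["wrist_force"],arm.grip_point_offset)
E
```

```text
scene {'vfov': 47.75421819654116, 'cx': 283.1441933526552, 'cy': 211.896800752025, 'R': array([[ 0.64701321,  0.76224055,  0.01905932],
       [ 0.47479135, -0.38320677, -0.79229145],
       [-0.59661301,  0.52167223, -0.60984506]]), 't': array([-0.44021882, -0.20720988,  1.87243706])}
top {'vfov': 57.08504527295583, 'cx': 277.25746300932786, 'cy': 213.7693208679617, 'R': array([[ 0.00272057, -0.99987441, -0.01561298],
       [-0.99825742, -0.00179516, -0.05898222],
       [ 0.05894678,  0.01574624, -0.99813693]]), 't': array([0.07801344, 0.58869185, 1.52291774])}
0.1 [0.0391544  0.42062944 0.59479091] 0.0187
```

View pics/scene0.png

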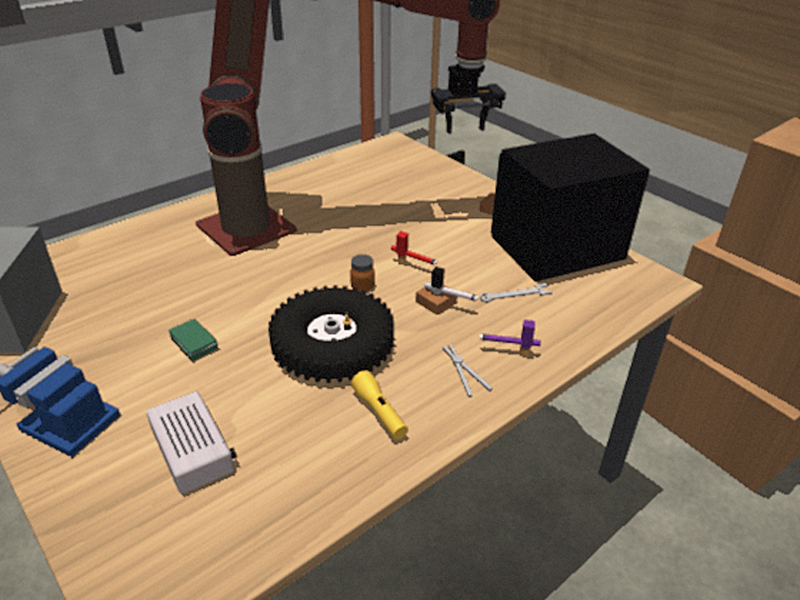

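View pics/top0.png

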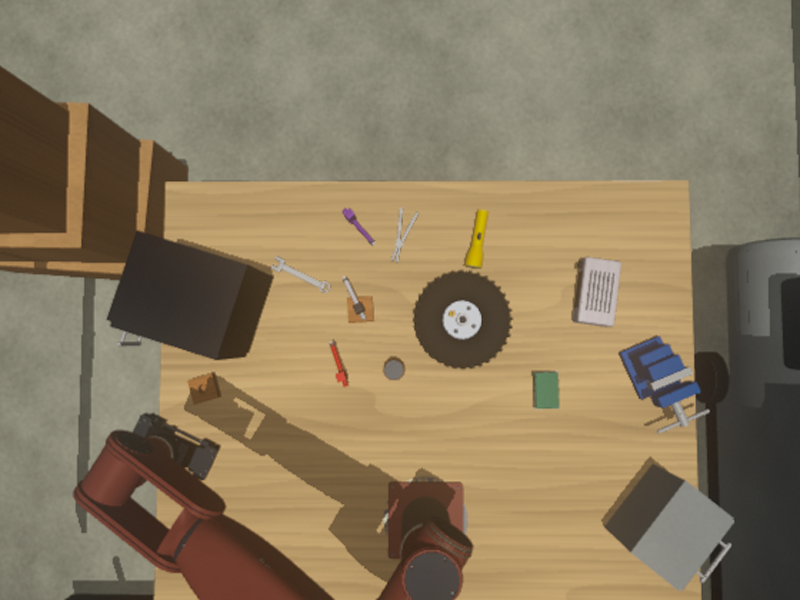

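```bash
cat > h.py <<'E'
from cell import arm
import numpy as np, cv2
CI={n:arm.camera_info(n) for n in("scene","top")}
for c in CI.values(): c["f"]=210/np.tan(np.radians(c["vfov"])/2)
def proj(n,X):
    c=CI[n]; p=c["R"]@np.asarray(X,float)+c["t"]; return np.array([c["f"]*p[0]/p[2]+c["cx"],c["f"]*p[1]/p[2]+c["cy"]])
def ray(n,uv):
    c=CI[n]; d=c["R"].T@np.array([(uv[0]-c["cx"])/c["f"],(uv[1]-c["cy"])/c["f"],1]); return -c["R"].T@c["t"],d
def onz(n,uv,z):
    o,d=ray(n,uv); return o+d*(z-o[2])/d[2]
def shot(n,k=8): return np.mean([arm.grab_frame(n).astype(float) for _ in range(k)],0)
def crop(im,u,v,w,s):  # w px wide crop, 4:3, scaled by s
    h=w*3//4; u0=int(u-w/2); v0=int(v-h/2)
    return cv2.resize(im[v0:v0+h,u0:u0+w,::-1].clip(0,255).astype(np.uint8),(w*s,h*s),interpolation=cv2.INTER_CUBIC),(u0,v0)
E
python3 - <<'E'
from h import *
S=shot("scene");T=shot("top"); np.savez("f0.npz",S=S,T=T)
L=[crop(S,306,205,80,5),crop(S,233,229,80,5),crop(T,250,210,80,5),crop(T,323,224,80,5)]
print([l[1] for l in L])
I=[l[0] for l in L]
cv2.imwrite("pics/c1.png",np.vstack([np.hstack(I[:2]),np.hstack(I[2:])]))
E
```

```text
[(266, 175), (193, 199), (210, 180), (283, 194)]
```

View pics/c1.png

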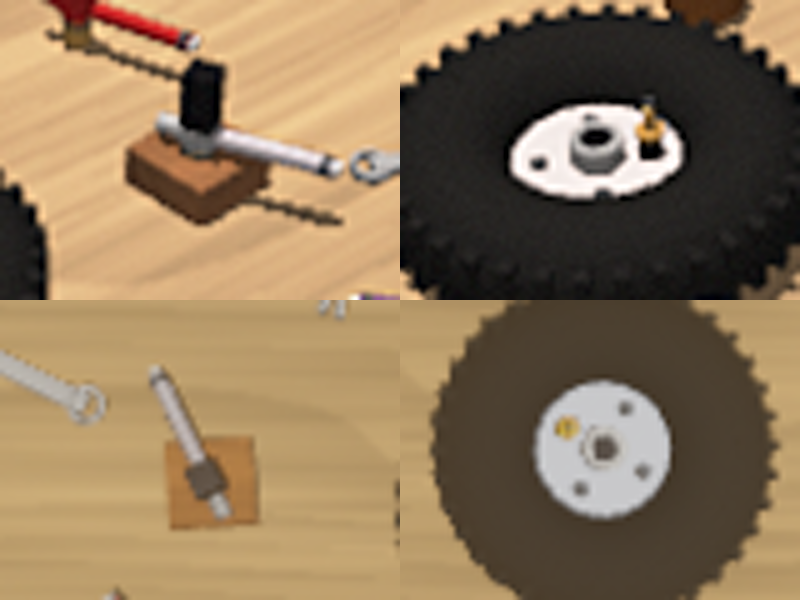

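```bash
python3 - <<'E'
from h import *
d=np.load("f0.npz");S,T=d["S"],d["T"]
for n in CI: print(n,"cam at",-CI[n]["R"].T@CI[n]["t"])
def blob(n,m,w=None,minA=5):
    k,l,st,ce=cv2.connectedComponentsWithStats(m.astype(np.uint8))
    for i in range(1,k):
        if st[i,4]>=minA: print("  ",n,st[i],ce[i].round(2))
    return l
def roi(im,u0,u1,v0,v1):
    m=np.zeros(im.shape[:2],bool); m[v0:v1,u0:u1]=1; return m
for n,im,r in (("top",T,(300,345,205,245)),("scene",S,(205,260,215,245))):
    R_=roi(im,*r); sat=im[...,0]-im[...,2]
    print(n,"brass"); blob(n,R_&(sat>45))
    w=np.where(R_,sat.clip(15)-15,0); 
    ys,xs=np.nonzero(R_&(sat>20)); ww=w[ys,xs]; print("  weighted",np.average(xs,weights=ww),np.average(ys,weights=ww))
    m=(roi(im,*r)&(im.min(2)>110)).astype(np.uint8)
    cs,_=cv2.findContours(m,cv2.RETR_EXTERNAL,cv2.CHAIN_APPROX_NONE); c=max(cs,key=cv2.contourArea)
    e=cv2.fitEllipse(cv2.convexHull(c)); print("  rim",e, onz(n,e[0],.045))
# brass per-row in scene
sat=(S[...,0]-S[...,2])
print(sat[216:233,236:252].astype(int))
print("top brass");print((T[...,0]-T[...,2])[212:226,308:324].astype(int))
# gauge
print("grip top gray");print(T[205:228,240:264].mean(2).astype(int))
E
```

```text
scene cam at [ 1.50032915 -0.72065002  0.98611614]
top cam at [0.49768267 0.05508022 1.55602081]
top brass
   top [314 217   5   5  18] [316.22 219.06]
  weighted 320.49672909027055 224.34309025424074
  rim ((323.0074462890625, 223.44061279296875), (26.665353775024414, 27.071332931518555), 149.6824951171875) [ 0.54937964 -0.09999542  0.045     ]
scene brass
   scene [240 220   6   8  32] [242.34 223.97]
  weighted 240.89963587661657 224.8964550286695
  rim ((231.72178649902344, 229.00531005859375), (18.51417350769043, 34.33979797363281), 86.669921875) [ 0.54578402 -0.09582333  0.045     ]
[[  5   2   2   3   4   3   2   2   4   4   2   1   1   4   5   4]
 [  2   1   3   1   3   3   2   2   2   4   5   4   2   2   4   4]
 [  0   0   0   0   1   2   2   0   2   2   3   3   3   4   2   3]
 [  0   0  -1   0  -2  -4  -4  -3   0   1   2   2   3   3   3   2]
 [ 25  23  18  14  -2  56  78  27   9   0   4   4   2   3   2   1]
 [  9  11  14  16  19  47 107  72  11  -1   2   1   3   3   2   3]
 [ 11  11  11   8   2  21  95  67  10  -6  -3   1   4   4   1   2]
 [ 12  12   9  10  32  72  68  70  
[... 3222 characters left out ...]
52 150 138 116 116 116 117 116 116 116 118 130 162 176 143 116 117
  117 117 112 114 154 154]
 [153 153 151 139 118 118 118 118 118 118 118 118 128 155 168 153 114 120
  120 120 114 112 151 151]
 [154 154 154 146 118 118 118 118 118 118 119 119 120 125 133 132 116 117
  118 118 114 116 150 149]
 [158 158 157 149 114 115 114 113 113 114 114 114 113 111 114 113 111 105
  105 103 102 117 139 150]
 [160 160 159 150 105 105 104 102 113 118 129 122 121 124 130 130 134 147
  147 146 145 148 151 155]
 [159 159 159 156 148 148 148 147 150 151 153 151 151 152 153 153 154 158
  159 158 158 158 158 158]
 [158 158 158 158 158 158 158 158 158 158 158 158 158 159 160 160 159 159
  160 159 159 159 159 159]]
```

```bash
cat >> h.py <<'E'
from scipy.optimize import minimize
def boxmask(n,x,y,yaw,z0,z1,h=.012,s=8,org=(0,0),wh=(40,40)):
    c,si=np.cos(yaw),np.sin(yaw)
    P=[proj(n,(x+c*a-si*b,y+si*a+c*b,z)) for z in(z0,z1) for a in(-h,h) for b in(-h,h)]
    P=(np.array(P)-org+.5)*s*16-8; m=np.zeros((wh[1]*s,wh[0]*s),np.uint8)
    cv2.fillConvexPoly(m,cv2.convexHull(P.round().astype(np.int32)),255,shift=4)
    return cv2.resize(m,wh,interpolation=cv2.INTER_AREA)/255.
def Rz(yawx):  # tool down, tool y axis along world angle yawx
    y=np.array([np.cos(yawx),np.sin(yawx),0]); z=np.array([0,0,-1.]); return np.column_stack([np.cross(y,z),y,z])
E
python3 - <<'E'
from h import *
d=np.load("f0.npz");S,T=d["S"],d["T"]
cap=onz("top",(240.6,194),.043); stub=onz("top",(254.2,222.6),.043); v=cap-stub; yaw=np.arctan2(v[1],v[0]); print("cap",cap,"stub",stub,"len",np.hypot(*v[:2]),"yaw",yaw)
print("from ends", stub[:2]+v[:2]*30/129.5)
for n,o,thr in (("top",(232,198),98),("scene",(288,180),60)):
    im={"top":T,"scene":S}[n][o[1]:o[1]+36,o[0]:o[0]+36].mean(2)
    m=(im<thr).astype(np.uint8); k,l,st,ce=cv2.connectedComponentsWithStats(m)
    i=1+np.argmax(st[1:,4]); print(n,st[1:],ce[1:]); obs=ce[i]+o
    bm=boxmask(n,*(stub[:2]+v[:2]*30/129.5),yaw,.050,.095,org=o,wh=(36,36)); ys,xs=np.mgrid[:36,:36]
    print(n,"obs",obs,"pred",[(xs*bm).sum()/bm.sum()+o[0],(ys*bm).sum()/bm.sum()+o[1]],"area",bm.sum(), "pt",onz(n,obs,.0725))
# nut
sat=(T[...,0]-T[...,2])[214:226,311:319].clip(0); ys,xs=np.mgrid[214:226,311:319]; w=(sat.clip(0,100)); w[:4,:3]=0; w[:,0:2]=0
w[w<12]=0
u,vv=(xs*w).sum()/w.sum(),(ys*w).sum()/w.sum(); print("nut top",u,vv,onz("top",(u,vv),.066))
sat=(S[...,0]-S[...,2])[216:229,239:247].clip(0); print("nut scene", onz("scene",(242.5,224.7),.066),"pin tip approx px",proj("scene",(.57,-.07,.09)))
p=onz("top",(u,vv),.066); print("stem-centre dist",np.hypot(p[0]-.54938,p[1]+.1))
for z in (.064,.068,.072):print(z,proj("scene",(p[0],p[1],z)))
E
```

```text
cap [0.66488181 0.22375433 0.043     ] stub [0.55215757 0.16935509 0.043     ] len 0.12516401700500862 yaw 0.44962033502148474
from ends [0.57827129 0.18195723]
top [[15 13  9  9 53]] [[18.94339623 17.28301887]]
top obs [250.94339623 215.28301887] pred [np.float64(250.32761176562377), np.float64(215.50955761878754)] area 50.26274509803921 pt [0.57927017 0.17986356 0.0725    ]
scene [[  2   0  13   5  14]
 [ 14   7   9  15 106]
 [ 10  22   5   4   7]
 [ 17  25  14  11  72]
 [  4  26  13  10  58]] [[ 8.42857143  1.78571429]
 [17.77358491 14.23584906]
 [12.14285714 23.14285714]
 [24.45833333 30.61111111]
 [ 8.74137931 31.18965517]]
scene obs [305.77358491 194.23584906] pred [np.float64(305.38169953596287), np.float64(193.87093967517401)] area 135.2156862745098 pt [0.5804303  0.18170334 0.0725    ]
nut top 315.97578730811836 219.05127393574932 [ 0.56553756 -0.07083587  0.066     ]
nut scene [ 0.57094957 -0.0721727   0.066     ] pin tip approx px [242.62867709 218.1321604 ]
stem-centre dist 0.03334085856553635
0.064 [241.82372614 224.16801034]
0.068 [241.77935654 223.15639299]
0.072 [241.73483807 222.14138164]
```

```bash
python3 - <<'E'
from h import *
yaw=.45; g=np.array([.5788,.1805])
for a in (yaw,yaw+np.pi,yaw+np.pi/2,yaw-np.pi/2):
    for p in ((*g,.055),(*g,.25),(.5655,-.071,.2)):
        q=arm.solve_ik(p,Rz(a)); print(round(a,2),p,None if q is None else np.round(q,2))
E
```

```text
0.45 (np.float64(0.5788), np.float64(0.1805), 0.055) [ 0.17  0.35  1.71 -0.    1.09 -0.28]
0.45 (np.float64(0.5788), np.float64(0.1805), 0.25) [ 0.17  0.16  1.54 -0.    1.44 -0.28]
0.45 (0.5655, -0.071, 0.2) [-0.26  0.11  1.7  -0.    1.34 -0.71]
3.59 (np.float64(0.5788), np.float64(0.1805), 0.055) None
3.59 (np.float64(0.5788), np.float64(0.1805), 0.25) None
3.59 (0.5655, -0.071, 0.2) [-0.26  0.11  1.7  -0.    1.34  2.43]
2.02 (np.float64(0.5788), np.float64(0.1805), 0.055) [ 0.17  0.35  1.71 -0.    1.09 -1.85]
2.02 (np.float64(0.5788), np.float64(0.1805), 0.25) [ 0.17  0.16  1.54 -0.    1.44 -1.85]
2.02 (0.5655, -0.071, 0.2) [-0.26  0.11  1.7  -0.    1.34 -2.28]
-1.12 (np.float64(0.5788), np.float64(0.1805), 0.055) [ 0.17  0.35  1.71 -0.    1.09  1.29]
-1.12 (np.float64(0.5788), np.float64(0.1805), 0.25) [ 0.17  0.16  1.54 -0.    1.44  1.29]
-1.12 (0.5655, -0.071, 0.2) [-0.26  0.11  1.7  -0.    1.34  0.86]
```

```bash
python3 - <<'E'
from h import *
yaw=.45; g=np.array([.5788,.1805])
o=arm.observe()
arm.movep((.259,.569,.5),o["tcp_rot"])
arm.movep((*g,.4),Rz(yaw)); arm.gripper_to(.06,5)
arm.movep((*g,.15),Rz(yaw)); 
arm.move_linear((*g,.064)); f0=arm.observe()["wrist_force"]
arm.gripper_to(.0,4); o=arm.observe(); print(o["width"],o["grip_force"],o["wrist_force"]-f0,o["torque"],o["tcp_pos"],o["clock"])
cv2.imwrite("pics/p1.png",crop(shot("scene",3),306,195,110,7)[0])
E
```

```text
0.02392849986486451 3.9818459912203252 [0.16533972 1.06143465 0.42398853] [-0.06950006 -0.01983493  0.01131385] [0.57894575 0.1805172  0.06407218] 7.0167
```

View pics/p1.png

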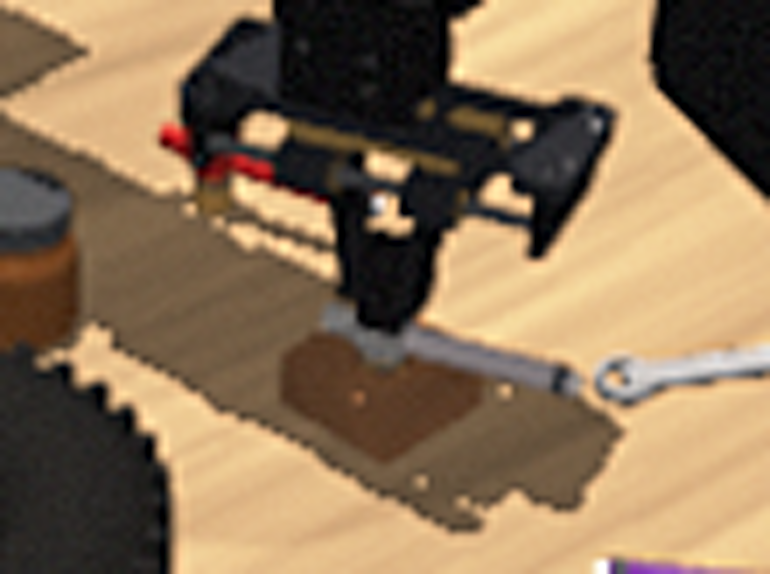

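```bash
python3 - <<'E'
from h import *
yaw=.45; g=arm.observe()["tcp_pos"][:2]
arm.gripper_to(.06); arm.move_linear((*g,.12))
arm.movep((*g,.12),Rz(yaw-np.pi/2)); g0=np.array([.5788,.1805])
arm.move_linear((*g0,.0535)); f0=arm.observe()["wrist_force"]
arm.gripper_to(0,5); arm.sleep(.2); o=arm.observe(); print(o["width"],o["wrist_force"]-f0,o["tcp_pos"])
arm.gripper_to(0,35); arm.sleep(.2); o=arm.observe(); print(o["width"],o["grip_force"],o["wrist_force"]-f0,o["tcp_pos"],o["clock"])
np.save("seat.npy",o["tcp_pos"])
arm.move_linear((*g0,.14),vel=.08); o=arm.observe(); print(o["wrist_force"],o["width"])
s=np.array([.5655,-.071])
arm.movep((*s,.24),Rz(yaw-np.pi/2)); 
arm.move_linear((*s,.165)); arm.sleep(.2); o=arm.observe(); print(o["tcp_pos"],o["wrist_force"],o["clock"])
S=shot("scene",4);T=shot("top",2); np.savez("f1.npz",S=S,T=T)
a=crop(S,242,212,56,14)[0]; cv2.imwrite("pics/p2.png",a); print(crop(S,242,212,56,14)[1])
for z in (.06,.068,.085):print(z,proj("scene",(*s,z)))
print("mouth",proj("scene",(*o["tcp_pos"][:2],o["tcp_pos"][2]-.0435)))
E
```

```text
0.023520690549438047 [0.22933684 1.22637738 0.38750969] [0.57882356 0.18061611 0.05362251]
0.023705383517684416 34.999201647005975 [-0.9773383   1.3141952   2.61527427] [0.57884671 0.18058439 0.05364694] 11.8833
[-1.03367291  0.39259026 -1.51054394] 0.023966924364140555
[ 0.56648439 -0.07113539  0.16654124] [ 1.09478875  0.11033801 -2.95268426] 15.0167
(214, 191)
0.06 [241.81766358 225.19145342]
0.068 [241.7289002  223.17155898]
0.085 [241.5382895  218.83403254]
mouth [241.26026325 209.07071242]
```

View pics/p2.png

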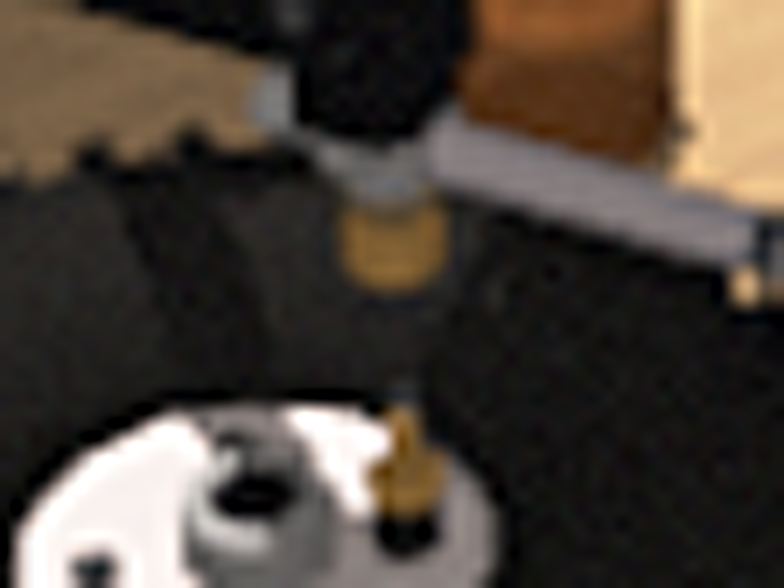

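```bash
python3 - <<'E'
from h import *
d=np.load("f1.npz");S=d["S"]; s=(S[...,0]-S[...,2])
print("chuck");print(s[203:214,235:250].astype(int))
print("stem");print(s[217:230,237:249].astype(int))
for r in list(range(205,212))+list(range(219,229)):
    w=(s[r,236:249]).clip(12)-12; w=w.clip(0,50); print(r,round((w*np.arange(236,249)).sum()/max(w.sum(),1),2),int(w.sum()))
o=arm.observe();print(o["tcp_pos"],o["tcp_rot"].round(4),o["clock"])
p=o["tcp_pos"]
for h in (.005,.01,.02): print("chuck",h,proj("scene",(p[0],p[1],p[2]-.0435+h)))
print(proj("scene",(.5655,-.071,.07)))
E
```

```text
chuck
[[ 4  2  4  4  1  3  4  5  2  2  4  6  7  7  7]
 [ 5  6  2 11 14  3 -1 -2 10 26 12  2  6  4  7]
 [ 4  4  6 17 19 18 26 22 22 35 25  3  1  6  4]
 [ 2  1  7 35 58 45 35 39 46 64 48  5  3  3  0]
 [ 2  2  3 44 74 68 62 61 67 79 57  5  4  6  0]
 [ 5  2 -1 40 78 77 77 78 73 72 56  7  5  2  0]
 [ 3  2  1 34 74 77 77 77 78 72 52  0  2  2  1]
 [ 3  5  1 18 54 74 84 82 76 54 24 -2  2  1  1]
 [ 5  3  1  4 16 42 51 50 42 19  2  1  0  0  5]
 [ 2  4  2  1  0 -1  0  0 -4  1  1  2 -1  3  5]
 [ 3  5  2  4  1  4  0  4  0  3  3  2  3  3  6]]
stem
[[ 3  1  1  1  4  5  1  0  6  0  0  2]
 [ 3  0  1  0  4  1  2  0  3  1  4  1]
 [ 0  0  4 -2 -2 -3 -1 -2  2  2  3 -2]
 [24 18 15  0 42 61 31 10 -3  4  2  2]
 [ 1 11 11 22 34 89 65 12 -2  0  0  2]
 [ 6  8  4  0 21 87 71 16 -4  0  3  1]
 [ 1  8  9 20 31 82 72 53 41  0 -1  0]
 [13  2 13 52 82 75 69 75 53  8  4  0]
 [17 11 14 58 81 74 72 79 55 14  7  3]
 [ 7 18  0 44 87 83 85 76 33 12 11  6]
 [ 5 16 23 22 55 59 56 41 10 11 13 12]
 [ 5 11 11  3  0  4  5  0  4 13 13 10]
 [ 6 11 14  9  0 -1  0 -1  5 12 14 10]]
205 242.34 90
206 241.72 273
207 241.62 377
208 241.65 372
209 241.67 362
210 241.57 303
211 241.54 149
219 0.0 0
220 240.68 132
221 242.06 133
222 242.25 117
223 242.56 209
224 242.4 287
225 242.37 300
226 242.28 259
227 241.96 191
228 246.5 2
[ 0.56560744 -0.07108583  0.16528509] [[ 9.005e-01  4.349e-01  4.000e-04]
 [ 4.349e-01 -9.005e-01 -1.000e-04]
 [ 3.000e-04  3.000e-04 -1.000e+00]] 15.3167
chuck 0.005 [241.05609616 207.93130731]
chuck 0.01 [240.99745424 206.59700565]
chuck 0.02 [240.87941026 203.91110684]
[241.70661637 222.66446931]
```

```bash
cat >> h.py <<'E'
def wf(k=5):
    a=[]
    for _ in range(k): arm.sleep(.02); a.append(arm.observe()["wrist_force"])
    return np.mean(a,0)
E
python3 - <<'E'
from h import *
s=np.array([.5653,-.0706])
arm.move_linear((*s,.15),vel=.1); arm.sleep(.3); b=wf(8); np.save("b.npy",b); print("base",b,arm.observe()["tcp_pos"])
z=.142; arm.move_linear((*s,z),vel=.06)
while z>.104:
    z-=.001; arm.move_linear((*s,z),vel=.015); f=wf(3)-b; o=arm.observe()
    print(round(z,4),(o["tcp_pos"]*1e3).round(2),f.round(2),round(o["clock"],2))
    if f[2]>5 or np.hypot(*f[:2])>5: break
E
```

```text
base [ 0.02987761 -0.02179444 -1.89983779] [ 0.56544397 -0.0706467   0.1502504 ]
0.141 [565.38 -70.62 141.1 ] [-0.41 -0.14  0.13] 16.63
0.14 [565.31 -70.57 140.01] [ 0.18 -0.09 -0.41] 16.93
0.139 [565.25 -70.58 138.94] [-0.34  0.16 -0.12] 17.23
0.138 [565.27 -70.58 137.95] [-0.7   0.25 -0.22] 17.53
0.137 [565.27 -70.59 136.95] [-0.35 -0.3  -0.21] 17.83
0.136 [565.29 -70.59 135.96] [-0.33  0.21 -0.6 ] 18.13
0.135 [565.28 -70.58 134.93] [-0.55 -0.05  0.17] 18.43
0.134 [565.26 -70.57 133.92] [-0.3  -0.17 -0.18] 18.73
0.133 [565.25 -70.59 132.95] [ 0.11 -0.04 -0.12] 19.03
0.132 [565.26 -70.6  131.94] [ 0.28 -0.17 -0.32] 19.33
0.131 [565.26 -70.56 130.92] [ 0.31  0.03 -0.38] 19.63
0.13 [565.27 -70.61 129.94] [-0.65  0.39 -0.12] 19.93
0.129 [565.25 -70.59 128.95] [ 0.53  0.11 -0.44] 20.23
0.128 [565.27 -70.59 127.94] [ 0.22 -0.05 -0.41] 20.53
0.127 [565.28 -70.57 126.95] [ 0.27  0.71 -0.14] 20.83
0.126 [565.29 -70.59 125.97] [-0.58  0.14 -0.22] 21.13
0.125 [565.29 -70.58 124.93] [-0.18 -0.11 -0.53] 21.43
0.124 [565.22 -70.58 123.91] [-0.23 -0.04  0.67] 21.73
0.123 [565.26 -70.6  122.94] [ 
[... 201 characters left out ...]
 -70.63 118.97] [-0.44  0.06 -0.55] 23.23
0.118 [565.29 -70.59 117.96] [ 0.09 -0.25  0.15] 23.53
0.117 [565.27 -70.6  116.95] [-0.26  0.44 -0.33] 23.83
0.116 [565.28 -70.58 115.96] [ 0.21  0.12 -0.01] 24.13
0.115 [565.25 -70.6  114.96] [ 0.12 -0.44 -0.15] 24.43
0.114 [565.42 -70.63 114.12] [-0.63  0.13  0.77] 24.73
0.113 [565.45 -70.65 113.18] [ 0.11 -0.07  1.52] 25.03
0.112 [565.45 -70.65 112.19] [-0.09  0.09  2.86] 25.33
0.111 [565.47 -70.64 111.17] [ 0.55 -0.07  3.59] 25.63
0.11 [565.45 -70.65 110.12] [-0.01  0.12  3.56] 25.93
0.109 [565.37 -70.6  109.04] [ 0.41 -0.16  4.18] 26.23
0.108 [565.35 -70.61 108.  ] [ 0.63 -0.52  4.47] 26.53
0.107 [565.48 -70.64 107.39] [-0.91  0.3   6.84] 26.83
```

```bash
python3 - <<'E'
from h import *
s=np.array([.5653,-.0706]); b=np.load("b.npy"); z=.107; t0=arm.observe()["clock"]
while z>.1035:
    f=wf(5)-b; o=arm.observe(); print(round(z,4),(o["tcp_pos"]*1e3).round(2),f.round(2),round(o["clock"],2))
    if f[2]>13: break
    z-=.0004; arm.move_linear((*s,z),vel=.01)
for _ in range(4):
    arm.sleep(.4); f=wf(6)-b; print(f.round(2))
    if f[2]<12: z-=.0003; arm.move_linear((*s,z),vel=.01)
S=shot("scene",3); cv2.imwrite("pics/p3.png",crop(S,262,215,100,8)[0]); np.save("z.npy",z); print(z,arm.observe()["clock"])
E
```

```text
0.107 [565.47 -70.63 107.33] [-0.37  0.55  6.66] 26.92
0.1066 [565.51 -70.64 107.19] [-1.18  0.59  8.42] 27.25
0.1062 [565.51 -70.65 107.01] [-1.96  0.22 10.17] 27.58
0.1058 [565.59 -70.66 106.89] [-2.36  0.22 11.76] 27.92
0.1054 [565.59 -70.63 106.74] [-2.93  0.59 13.44] 28.25
[-3.12  0.73 12.94]
[-3.37  0.78 13.45]
[-3.14  0.44 13.14]
[-3.13  0.48 12.98]
0.10540000000000001 30.4
```

View pics/p3.png

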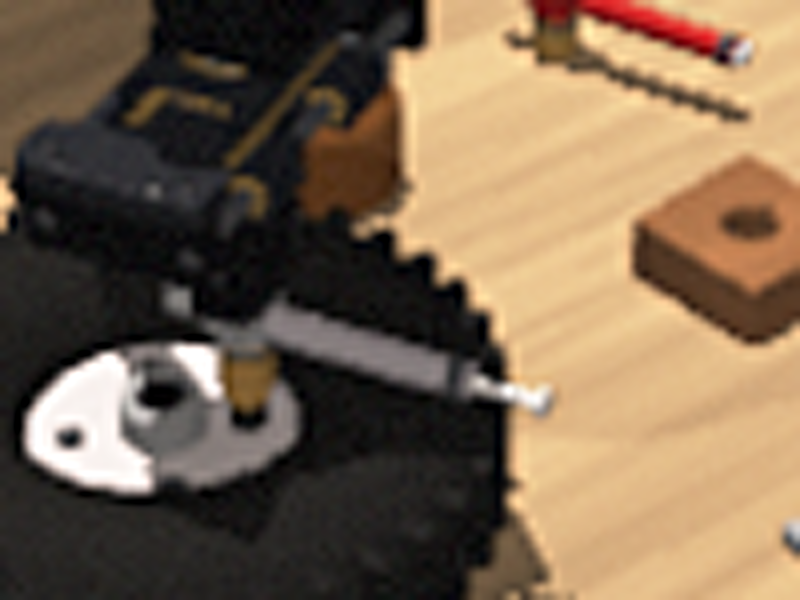

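```bash
python3 - <<'E'
from h import *
arm.sleep(.7); b=np.load("b.npy"); print(wf()-b)
s=np.array([.5653,-.0706]); g0=np.array([.5788,.1805]); R=Rz(.45-np.pi/2)
arm.move_linear((*s,.16),vel=.04); arm.move_linear((*s,.2))
arm.movep((*g0,.2),R); arm.move_linear((*g0,.09),vel=.08); arm.sleep(.5); b=wf(6)
print("base",b,arm.observe()["tcp_pos"],arm.observe()["width"],arm.observe()["clock"])
z=.09
while z>.0535:
    st=.003 if z>.077 or z<.071 else .001
    z=max(z-st,.0535); arm.move_linear((*g0,z),vel=.03); f=wf(3)-b
    o=arm.observe()
    if f[2]>4 or z<.072: print(round(z,4),(o["tcp_pos"]*1e3).round(2),f.round(2),round(o["clock"],2))
    if f[2]>8 or np.hypot(*f[:2])>10: break
S=shot("scene",3); cv2.imwrite("pics/p4.png",crop(S,306,205,100,8)[0]); print(arm.observe()["clock"])
E
```

```text
[-2.89922255  0.64576739 13.19967272]
base [ 0.16535272  0.05230502 -1.87955761] [0.57876193 0.18050699 0.08997114] 0.023880204380470553 36.2333
0.072 [578.79 180.54  71.96] [ 0.07  0.42 -0.24] 38.63
0.071 [578.8  180.55  70.95] [ 0.19  0.65 -0.35] 38.93
0.068 [578.53 180.56  67.69] [-0.67  0.63 -0.66] 39.23
0.065 [578.61 180.55  64.74] [-0.23  1.43 -0.63] 39.53
0.062 [578.66 180.56  61.78] [-0.01  1.08 -0.79] 39.83
0.059 [578.66 180.55  58.77] [-0.23  1.66 -1.11] 40.13
0.056 [578.68 180.56  55.78] [ 0.61  1.72 -1.62] 40.43
0.0535 [579.1  180.58  53.68] [0.71 1.94 0.71] 40.73
40.8833
```

View pics/p4.png

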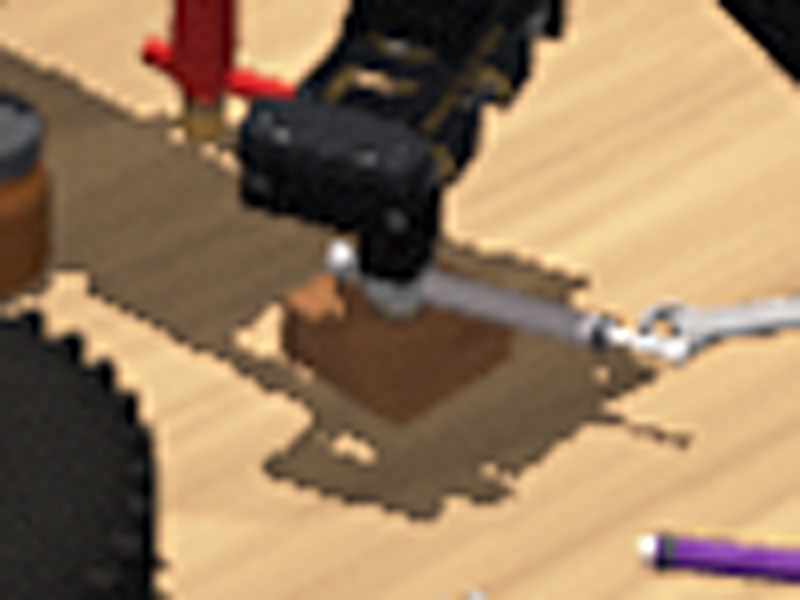

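The picture shows the gauge down in the stand with the rod out (cap near (680,345)). It passes in front of the wrench without touching it. Next I release, withdraw and check.

```bash
python3 - <<'E'
from h import *
g0=np.array([.5788,.1805])
arm.gripper_to(.06); arm.sleep(.2); arm.move_linear((*g0,.16),vel=.08); arm.move_linear((*g0,.3)); 
S=shot("scene",3); T=shot("top",2); print(arm.observe()["clock"])
cv2.imwrite("pics/p5.png",np.hstack([crop(S,306,205,80,5)[0],crop(S,270,215,200,2)[0]]))
E
```

```text
44.7917
```

View pics/p5.png

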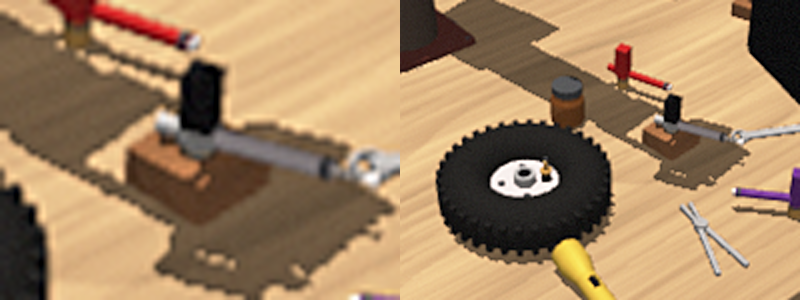

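The gauge stands upright at its original spot (grip at (203,95) in the left crop) with the rod out, the gripper is clear and the other things have not moved.

```bash
python3 -c "
from cell import arm
print(arm.hand_in())"
```

```text
the job is handed in; nothing more can be done
None
```

I pressed the gauge onto the valve stem at about 13 N until the rod came out and stopped, set it back upright in its stand with the rod out, and handed the job in at about 45 s; the hand-in returned no verdict.

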